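# Close the die pin case

## Robot

A 6-joint arm with a two-finger parallel gripper is mounted at the origin on a cart in front of the work surface, level with it; the furniture and walls round the work are solid. World frame = base frame: x ahead of the robot, y to its left, z up, the work surface at z = 0. Lengths are in mm, angles in rad, forces in N, time in s.
With the tool pointing down it reaches from about 350 to 950 mm from the base axis. Payload 17.4 kg.
Tool frame: the origin (TCP) lies at the very end of the fingers, on their centre line; the grasp point (between the pads) lies arm.grip_point_offset behind it (arm.grip_point_offset is the distance from the TCP to the grasp point, in mm); y points along the fingers, x is the direction in which the jaws open and shut, and the axes are right-handed (so a half turn about y gives the same grasp; the last joint's range is limited). The gripper opens to 93 mm and grips with 3 to 60 N. Pads are 15 mm wide; open, the fingers measure 128 mm over their backs; the gripper's body (75 mm by 188 mm) begins 65 mm behind the grasp point.
Start: joints at [1.136, 0.116, 1.442, -0, 1.584, -0.038], TCP at [260.875, 622.556, 193.046] pointing down, gripper open.
Joint ranges: [-2.83, 2.83], [-0.83, 2.19], [0.07, 2.5], [-1.14, 4.28], [0.01, 3], [-2.97, 2.97]. Speed limits (rad/s): [1.89, 1.89, 2.22, 3.14, 3.14, 3.14].

## Interface

Orientations are given as a unit quaternion [w, x, y, z].
In Python, from bench import monitor, capture, camera_info, arm gives the robot as it stands.
- The arm moves only by the shell command python3 -m jog 'ROWS' [FORCE]. ROWS is JSON, a list of rows, each a list of 3 entries, a list of its own where there are three numbers: the shift along the tool's x, y, z scaled (see below), then the turn, a rotation vector about the tool's x, y, z scaled (see below), then the opening, from -1 (shut) to 1 (fully open), so that 0 is half open. In form: [[[x, y, z], [ax, ay, az], grip], ...]. A call has 1 to 10 rows; each row shifts and turns the commanded pose from where the row before left it, along the tool's axes as they then stand; what a row does not reach is not made up. The controller multiplies each number of a shift by 25 mm and each number of a turn by 0.12 rad. A row lasts 1/12 s, in which the tool goes at most 41.7 mm and 7.16 degrees, less where a joint would pass 70% of its speed; a pose out of reach is approached as far as the arm can. A call with a number of a shift or a turn outside -1 to 1 is refused whole. A call with a gripper value outside its range is refused whole. The fingers move at their own pace and stop on an object; FORCE is the grip in N (left out, the last holds). Time passes only in rows, so rows that do not move let the fingers close. It gives the time, the measured TCP pose, the force and the opening at its end, in the units of the state.
- monitor.state(): the state, without advancing time (a new reading comes with each control period).
- capture(name): name is "side" or "top"; returns the picture (480x640x3 uint8, blue, green, red); there is no depth.
- camera_info(name): a dict with "fx", "fy", "cx", "cy" (pixels), "extrinsics" (4x4, takes a point from camera to world coordinates). Camera axes: x right, y down, z forward; pixel columns grow to the right and rows downward; lengths in mm; the calibration is good to about 2 mm. A picture is of the moment at which its call begins. camera_info takes no time and is no camera call.
- arm.job_done(): hands the job in, once; it reports no verdict.
The state is a dict: "time": time; "qpos": joint angles; "dq": joint speeds; "tau": joint torques, N m; "tool_pos": TCP position; "eef_rot": TCP orientation; "wrist_force": force on the tool from outside, world axes, zero at the start; "ft_torque": the same for the moment, N m; "width": finger opening in mm.
Only numpy, scipy, OpenCV 4.12 (cv2) and the standard library are available. Lean on these libraries where they do the work, as an engineer would, in place of code of your own. Each camera call takes 0.05 s, during which the arm holds its last target. There are 200 camera calls.

## Task

Close up the grey die pin case: with the fingertips push the upright orange flap over until it lies fully down over the brass pins, and only then push the grey cover over from behind until it is fully shut. Only push: do not lift or carry anything, leave the case standing where it is with its contents in it, and leave everything else on the worktop alone.

Things in the scene. Friction and masses are not known exactly. Their poses are not given: they have to be found in the camera images.
- case: grey die pin case, open, 150 deep x 130 wide mm, rim 55 mm high, walls 6 mm, about 2.2 kg, standing loose on the worktop. Origin: centre of its underside. x axis from its front (steel catches and black handle, towards the robot) to its back (cover hinge), y along its width, z up. Pins lie in slots on its 12 mm floor, tops at most 23 mm up
- flap (a joint): angle of the orange retaining flap in the case, rad: 0 = folded down flat over the pins (end stop; its upper face is then 31 mm above the worktop, 24 mm below the rim), about 1.5 = standing upright. Stiff hinge, it stays where it is left; about 1 N at its edge moves it. A plate 85 mm long, 64 mm wide, 4 mm thick
- flap_hinge (a point): middle of the flap's hinge line, which runs along the case's y just behind its front wall, at x = -63, z = 29 mm in the case's frame, so the flap folds away from the robot, towards the case's +x
- flap_edge (a point): middle of the flap's free edge, 85 mm from the hinge line; the top of the flap when it is up
- cover (a joint): angle of the case's grey cover, rad: 0 = fully shut on the rim (end stop; its outer face is then 75 mm above the worktop), 1.57 = standing straight up at the back of the case, more = leaning back away from the robot. Stiff hinge, it stays where it is left; 2 to 4 N at its free edge moves it.
- cover_hinge (a point): middle of the cover's hinge line, which runs along the case's y behind its back wall, at x = 78, z = 55 mm in the case's frame. The cover is a shallow shell 130 mm wide, 153 mm from hinge line to free edge, 20 mm deep: its flat outer face lies 20 mm from the plane through the hinge line (above it when shut, behind it when open)
- cover_edge (a point): middle of the cover's free edge on its outer face (153 mm from the hinge line along the cover, 20 mm out); the front top edge when shut
- pin_1: brass die pin, 11x60x11 mm, in the first slot of the case; origin centre of its underside
- pin_2: brass die pin, 11x60x11 mm, in the second slot; origin centre of its underside
- pin_3: brass die pin, 11x60x11 mm, in the third slot; origin centre of its underside
- hex_key: grey hex key, 30x92x4 mm, in the slot at the back of the case; origin centre of its underside
- timer: white bench timer, 62x62x19 mm, bystander; origin centre of its underside
- weight: grey knobbed weight, 48 mm across, 40 mm high, bystander; origin centre of its underside
- tape_roll: roll of yellow tape, 102 mm across, 24 mm high, bystander; origin centre of its underside
- beaker: pale plastic beaker, 76 mm across, 88 mm high, bystander; origin centre of its underside
- marker: white marker pen with blue cap, 17x135x17 mm, lying, bystander; origin centre of its underside
- screwdriver: screwdriver with red handle, 198 mm long, 23 mm thick, lying left of the case, bystander; origin centre of its underside
- plunger: grey piston rod, 178 mm long, 18 mm thick, lying behind the case, bystander; origin centre of its underside

How it is judged:
By the outcome, as a careful person would: the job done as asked, in the order asked, and still so for the second after the job is handed in, with the robot touching nothing.
It also fails if it takes over 58 s, if anything falls off the work surface, if the arm or the gripper's body presses on something with over 40 N, if the wrist force passes 120 N, or if a joint passes its speed limit or range.

## Working session

There is one attempt and no reset: what is moved stays moved. The work goes in short steps, Python scripts to look and compute and a shell command to move; the robot and the scene stay as the last step left them, time stands still between calls to the robot, and variables do not carry over. Pictures are saved under pics/ and viewed, about 8 in all and at most 12, crops included, and the job is handed in when it is done.

```bash
mkdir -p pics; ls
python3 - <<'E'
from bench import monitor,capture,camera_info,arm
import cv2,numpy as np
for n in("top","side"):
    cv2.imwrite(f"pics/{n}0.png",capture(n)); c=camera_info(n); print(n,c['fx'],c['fy'],c['cx'],c['cy']);print(np.round(c['extrinsics'],3))
s=monitor.state();print(s,arm.grip_point_offset)
E
```

```text
pics
top 448.1591116504512 448.1591116504512 319.7313760846258 241.59021894433403
[[ 9.200000e-02 -9.730000e-01  2.140000e-01  2.633950e+02]
 [-9.960000e-01 -9.100000e-02  1.700000e-02  5.601000e+01]
 [ 3.000000e-03 -2.140000e-01 -9.770000e-01  1.346928e+03]
 [ 0.000000e+00  0.000000e+00  0.000000e+00  1.000000e+00]]
side 571.7376712307611 571.7376712307611 311.8484290617641 234.81948448004107
[[-8.660000e-01 -2.560000e-01  4.280000e-01 -1.779790e+02]
 [-4.990000e-01  4.480000e-01 -7.410000e-01  1.289876e+03]
 [-2.000000e-03 -8.560000e-01 -5.160000e-01  9.217650e+02]
 [ 0.000000e+00  0.000000e+00  0.000000e+00  1.000000e+00]]
{'time': 0.1, 'qpos': array([ 1.13620139e+00,  1.16415749e-01,  1.44219416e+00, -2.63623067e-05,
        1.58400518e+00, -3.78331586e-02]), 'dq': array([-1.16018171e-04, -1.53906141e-03, -1.29962531e-03,  1.67767340e-05,
        2.56396694e-03, -1.71468315e-04]), 'tau': array([ 2.39208952e-03, -7.22889233e+01, -6.23864079e+01,  7.80375442e-02,
        2.27721292e-02, -8.92305093e-05]), 'tool_pos': array([260.79018569, 622.35600568, 192.3967068 ]), 'eef_rot': array([-0.58853794,  0.58893123,  0.39134875, -0.39195568]), 'wrist_force': array([-0.26744434, -0.13747887,  0.62917596]), 'ft_torque': array([-0.03088314, -0.03179807,  0.00614478]), 'width': 93.27602721830391} 18.8
```

View pics/top0.png

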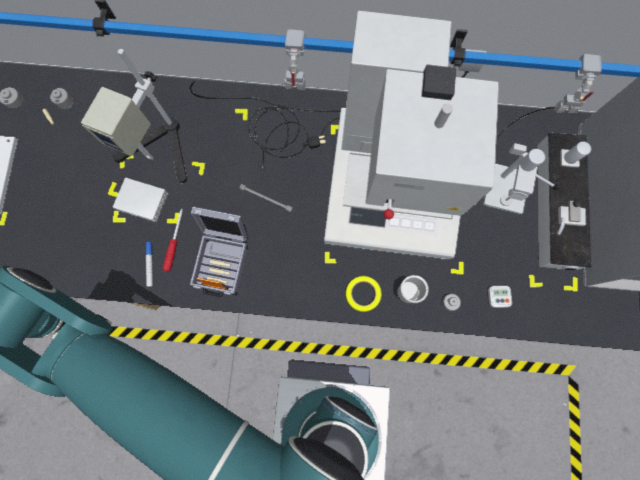

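View pics/side0.png

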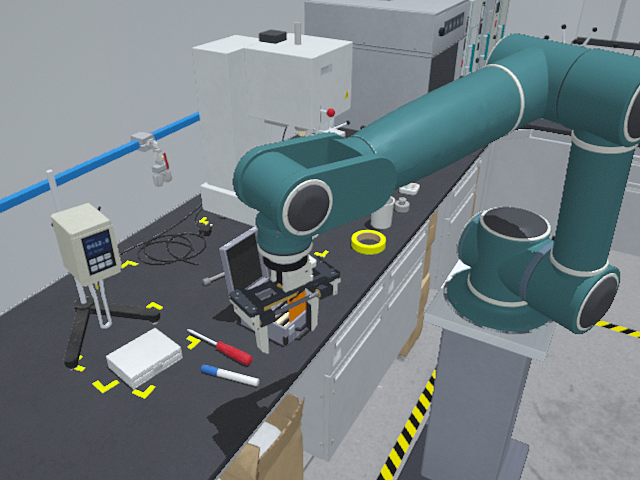

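The top view shows the case at about (218,262), its cover up at (218,225) and the orange flap at (210,284). The pen and screwdriver lie left of the case and the plunger behind it. In the side view the gripper hides part of the case. I'll zoom in on the top view.

```bash
cat > h.py <<'E'
from bench import monitor,capture,camera_info,arm
import cv2,numpy as np
def ray(n,u,v):
    c=camera_info(n);E=np.array(c['extrinsics'])
    return E[:3,3],E[:3,:3]@np.array([(u-c['cx'])/c['fx'],(v-c['cy'])/c['fy'],1])
def onz(n,u,v,z):
    o,d=ray(n,u,v);return o+d*(z-o[2])/d[2]
def proj(n,p):
    c=camera_info(n);E=np.array(c['extrinsics']);q=E[:3,:3].T@(np.array(p,float)-E[:3,3])
    return np.array([c['fx']*q[0]/q[2]+c['cx'],c['fy']*q[1]/q[2]+c['cy']])
def tri(a,b):
    (o,d),(p,e)=ray("top",*a),ray("side",*b)
    A=np.c_[d,-e];x=np.linalg.lstsq(A,p-o,rcond=None)[0]
    P,Q=o+d*x[0],p+e*x[1];return (P+Q)/2,np.linalg.norm(P-Q)
E
python3 - <<'E'
from h import *
a=cv2.imread("pics/top0.png")[195:305,140:300]
cv2.imwrite("pics/topz.png",cv2.resize(a,None,fx=5,fy=5,interpolation=cv2.INTER_CUBIC))
E
```

```text
(no output)
```

View pics/topz.png

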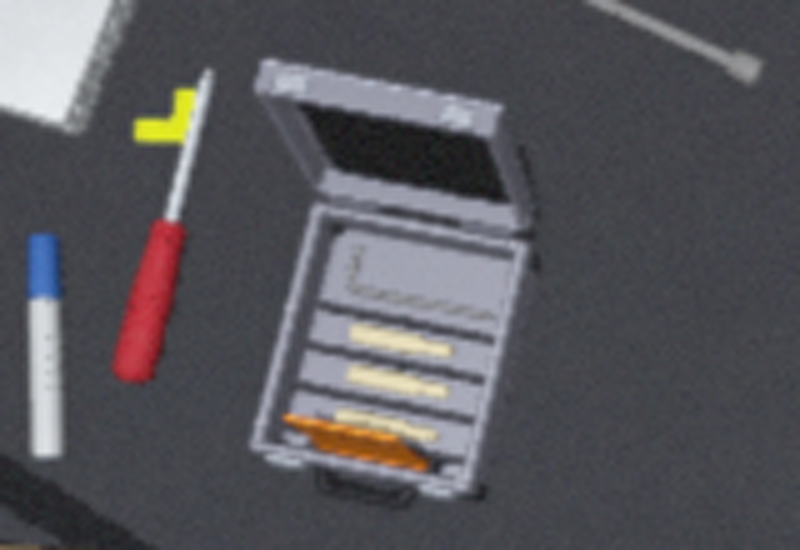

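Zoomed view, rim corners: back-left (316,207), back-right (527,240), front-left (253,447), front-right (465,490). Cover outer edge runs (262,62) to (503,103), and the flap's free edge (285,417) to (395,436).

Run:
```python
from h import *
def z(x,y):return 140+(x+.5)/5-.5,195+(y+.5)/5-.5
bl,br,fl,fr=[onz("top",*z(*p),55) for p in((316,207),(527,240),(253,447),(465,490))]
print(bl,br,fl,fr)
for a,b in((bl,br),(fl,fr),(bl,fl),(br,fr)):print(np.linalg.norm(a-b))
c=(bl+br+fl+fr)/4; xa=(bl+br-fl-fr)[:2]; ya=(bl-br+fl-fr)[:2]
t1=np.arctan2(xa[1],xa[0]);t2=np.arctan2(-ya[0],ya[1]);print("c",c,"yaw",t1,t2)
th=(t1+t2)/2
X=np.array([np.cos(th),np.sin(th),0]);Y=np.array([-X[1],X[0],0]);C=np.array([c[0],c[1],0])
def side(p,y):  # intersect ray with plane case y=y
    o,d=ray("top",*p);t=(y-(o-C)@Y)/(d@Y);q=o+t*d-C;return q@X,q@Y,q[2]
def mid(p):  # ray given; list x for heights
    o,d=ray("top",*p);return o,d
# cover edge / flap edge: angle by best projected match of corner midpoint
def cov(a,s=153,k=20,y=0):return C+X*(78-s*np.cos(a)+k*np.sin(a))+Y*y+np.array([0,0,55+s*np.sin(a)+k*np.cos(a)])
def flap(a,y=0):return C+X*(-63+85*np.cos(a))+Y*y+np.array([0,0,29+85*np.sin(a)])
for a in np.arange(1.4,2.3,.1):print("cov",round(a,2),[np.round((proj("top",cov(a,y=y))-[140,195])*5) for y in(65,-65)], np.round(cov(a)-C,0))
for a in np.arange(1.2,1.8,.1):print("flap",round(a,2),[np.round((proj("top",flap(a,y=y))-[140,195])*5) for y in(32,-32)])
print("H",[ (proj("top",C+X*-63+Y*y+[0,0,29])-[140,195])*5 for y in(32,-32)])
```

```text
[530.73943738 424.54635827  55.        ] [522.4833151 297.7920949  55.       ] [386.34681637 439.72915171  55.        ] [373.04479079 314.50537036  55.        ]
127.02285951180241
125.9283101577985
145.18865733871817
150.37023018224514
c [453.15358991 369.14324381  55.        ] yaw -0.10812898527315132 -0.08534782249796928
cov 1.4 [array([235., 138.]), array([477., 183.])] [ 71.  -7. 209.]
cov 1.5 [array([243., 110.]), array([484., 155.])] [ 87.  -8. 209.]
cov 1.6 [array([251.,  83.]), array([491., 128.])] [102. -10. 207.]
cov 1.7 [array([260.,  58.]), array([499., 103.])] [117. -11. 204.]
cov 1.8 [array([269.,  35.]), array([506.,  79.])] [132. -13. 199.]
cov 1.9 [array([279.,  14.]), array([514.,  57.])] [146. -14. 193.]
cov 2.0 [array([288.,  -5.]), array([522.,  38.])] [159. -15. 186.]
cov 2.1 [array([298., -22.]), array([530.,  21.])] [172. -17. 177.]
cov 2.2 [array([308., -36.]), array([538.,   7.])] [183. -18. 167.]
flap 1.2 [array([298., 372.]), array([410., 393.])]
flap 1.3 [array([293., 385.]), array([405., 407.])]
flap 1.4 [array([289., 399.]), array([401., 421.])]
flap 1.5 [array([284., 414.]), array([397., 436.])]
flap 1.6 [array([281., 429.]), array([393., 451.])]
flap 1.7 [array([277., 444.]), array([390., 466.])]
flap 1.8 [array([274., 459.]), array([387., 481.])]
H [array([320.07815752, 443.36871088]), array([425.83356454, 463.77246346])]
```

Everything checks: the case is at (453,369) with yaw ≈ -0.097, and the angles come out at flap ≈ 1.5, cover ≈ 1.7. Next I work out the tool axes and the way points.

```bash
cat >> h.py <<'E'
from scipy.spatial.transform import Rotation as Rn
TH=-0.097;X=np.array([np.cos(TH),np.sin(TH),0]);Y=np.array([-X[1],X[0],0]);Z=np.array([0,0,1.]);C=np.array([453.2,369.1,0])
def where():
    s=monitor.state();R=Rn.from_quat(s['eef_rot'],scalar_first=True).as_matrix();p=s['tool_pos']-C
    print("t",s['time'],"case xyz",np.round([p@X,p@Y,p[2]],1),"F",np.round(s['wrist_force'],1),"w",round(s['width'],1))
    return s,R,p
def to(x,y,z):
    s,R,p=where();d=C+X*x+Y*y+Z*z-s['tool_pos'];print("rows units",np.round(R.T@d/25,2))
E
python3 - <<'E'
from h import *
s,R,p=where();print(np.round(R,3))
for sg in(1,-1):
    T=np.c_[sg*Y,-Z,np.cross(sg*Y,-Z)]
    print(np.round(Rn.from_matrix(R.T@T).as_rotvec()/.12,2), np.round(T.T@(C-110*X+140*Z-s['tool_pos'])/25,2),np.round(T,2).tolist())
E
```

```text
t 0.1 case xyz [-216.   233.4  192.4] F [-0.3 -0.1  0.6] w 93.3
[[ 0.386 -0.    -0.922]
 [ 0.922 -0.001  0.386]
 [-0.001 -1.     0.   ]]
[-0.   -2.5  -0.01] [-9.34  2.1  -4.24] [[0.1, -0.0, -1.0], [1.0, -0.0, 0.1], [0.0, -1.0, 0.0]]
[ 1.000e-02  2.368e+01 -0.000e+00] [9.34 2.1  4.24] [[-0.1, -0.0, 1.0], [-1.0, -0.0, -0.1], [-0.0, -1.0, 0.0]]
```

```bash
python3 -m jog '[[[0,0,0],[0,-0.8,0],-1],[[0,0,0],[0,-0.8,0],-1],[[0,0,0],[0,-0.9,0],-1],[[-0.9,0,-0.4],[0,0,0],-1],[[-0.9,0,-0.4],[0,0,0],-1],[[-0.9,0,-0.4],[0,0,0],-1],[[-0.9,0,-0.4],[0,0,0],-1],[[-0.9,0,-0.4],[0,0,0],-1],[[-0.9,0.2,-0.4],[0,0,0],-1],[[-0.9,0.2,-0.4],[0,0,0],-1]]' 20
python3 -c "
from h import *
to(-110,0,99);print(np.round(where()[1],3))"
```

```text
time: 0.93
tool_pos: [315.5, 457.9, 182.8]
eef_rot: [-0.524, 0.524, 0.475, -0.475]
wrist_force: [0.4, 0.1, 0.8]
width: 30.8
t 0.9333 case xyz [-145.6   75.   182.8] F [0.4 0.1 0.8] w 30.8
rows units [-3.    3.35 -1.42]
t 0.9333 case xyz [-145.6   75.   182.8] F [0.4 0.1 0.8] w 30.8
[[ 0.096  0.    -0.995]
 [ 0.995  0.     0.096]
 [ 0.    -1.    -0.   ]]
```

```bash
python3 -m jog '[[[-0.7,0.3,-0.3],[0,0,0],-1],[[-0.7,0.6,-0.3],[0,0,0],-1],[[-0.7,0.8,-0.3],[0,0,0],-1],[[-0.7,0.8,-0.3],[0,0,0],-1],[[0,0.6,-0.1],[0,0,0],-1],[[0,0.2,0],[0,0,0],-1],[[0,0,0],[0,0,0],-1],[[0,0,0],[0,0,0],-1]]'
python3 -c "
from h import *
to(-83,0,99)
for n in('top','side'):cv2.imwrite(f'pics/{n}1.png',capture(n))
a=cv2.imread('pics/side1.png')[180:380,200:400];cv2.imwrite('pics/s1z.png',cv2.resize(a,None,fx=3,fy=3))"
```

```text
time: 1.6
tool_pos: [340.8, 386.7, 101.1]
eef_rot: [0.524, -0.524, -0.475, 0.475]
wrist_force: [0.1, -0.4, -0.3]
width: 0.5
t 1.6 case xyz [-113.5    6.6  101.1] F [ 0.1 -0.4 -0.3] w 0.5
rows units [-0.26  0.08 -1.22]
```

View pics/s1z.png

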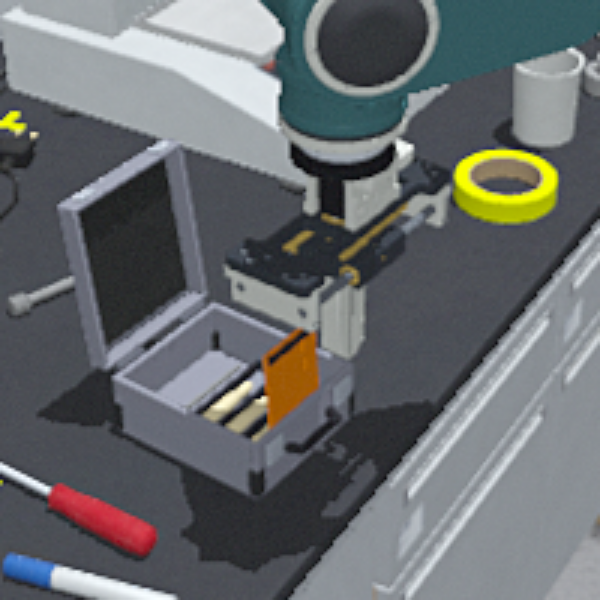

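The side view shows the upright flap at about (290,380) and the shut fingertips at (345,345). I'll check both against the projections.

```bash
python3 -c "
from h import *
s=monitor.state()
q=lambda p:np.round((proj('side',p)-[200,180])*3)
print('tip',q(s['tool_pos']))
for y in(32,-32):print([q(C+X*(-63+85*np.cos(1.5))+Y*y+Z*(29+85*np.sin(1.5))),q(C-63*X+Y*y+Z*29)])
for x,y in((-75,65),(-75,-65),(75,65),(75,-65)):print(x,y,q(C+X*x+Y*y+Z*55))
for a in(1.6,1.7,1.8):print(a,[q(C+X*(78-153*np.cos(a)+20*np.sin(a))+Y*y+Z*(55+153*np.sin(a)+20*np.cos(a))) for y in(65,-65)])
"
```

```text
tip [339. 379.]
[array([260., 356.]), array([269., 444.])]
[array([310., 316.]), array([316., 403.])]
-75 65 [255. 447.]
-75 -65 [352. 362.]
75 65 [109. 377.]
75 -65 [210. 301.]
1.6 [array([ 68., 208.]), array([177., 139.])]
1.7 [array([ 54., 206.]), array([163., 137.])]
1.8 [array([ 41., 205.]), array([150., 137.])]
```

```bash
python3 -c "
from h import *
a=cv2.imread('pics/side1.png')[255:345,265:355];cv2.imwrite('pics/s1zz.png',cv2.resize(a,None,fx=6,fy=6,interpolation=cv2.INTER_CUBIC))"
```

```text
(no output)
```

View pics/s1zz.png

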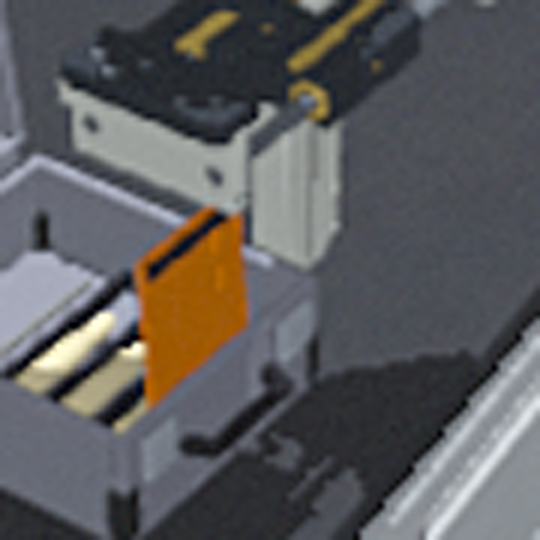

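```bash
python3 -c "
from h import *
p=np.array([260.8,622.4,192.4]);x=np.array([.386,.922,0])
for k in(-64,-46,0,46,64):print(k,proj('side',p+k*x),proj('top',p+k*x))
print(proj('top',monitor.state()['tool_pos']), where()[0]['qpos'])
a=cv2.imread('pics/top1.png')[190:310,130:290];b=cv2.imread('pics/side0.png')[230:370,210:350]
a=cv2.resize(a,None,fx=2.5,fy=2.5);b=cv2.resize(b,None,fx=2.86,fy=2.86)
h=min(len(a),len(b));c=np.zeros((max(len(a),len(b)),a.shape[1]+b.shape[1],3),np.uint8);c[:len(a),:a.shape[1]]=a;c[:len(b),a.shape[1]:]=b
cv2.imwrite('pics/cmp.png',c)"
```

```text
-64 [314.63322529 335.62817795] [117.23580492 331.97319665]
-46 [307.10770432 339.48243738] [111.26499492 328.56269428]
0 [287.27377358 349.64055333] [ 96.09066287 319.89517756]
46 [266.52676855 360.26630801] [ 81.03651348 311.29630869]
64 [258.1460205  364.55857925] [ 75.17816518 307.95004398]
t 1.7 case xyz [-113.4    6.9  101.7] F [-0.1  0.3 -0.1] w 0.5
[201.87085854 299.98492648] [ 7.98951371e-01 -1.97977912e-01  1.89474952e+00  2.31232050e-05
  1.44356124e+00 -6.75718937e-01]
```

View pics/cmp.png

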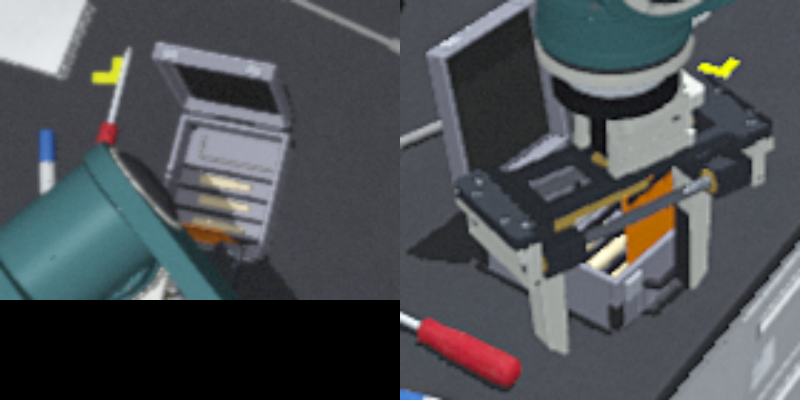

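Left panel: the top view is partly hidden by the arm. Right panel: in the start picture the drawn fingertips (full-image (264,352) and (311,330)) sit about 8 px above where the reported TCP projects. So the real tips may be up to about 19 mm higher than reported. I'll choose a push height that works either way and let contact settle it.

```bash
python3 -m jog '[[[-0.1,0.3,-0.2],[0,0,0],-1],[[-0.1,0.3,-0.5],[0,0,0],-1],[[-0.1,0.3,-0.6],[0,0,0],-1],[[0,0,0],[0,0,0],-1],[[0,0,-0.4],[0,0,0],-1],[[0,0,-0.4],[0,0,0],-1],[[0,0.1,-0.4],[0,0,0],-1],[[0,0.1,-0.3],[0,0,0],-1],[[0,0,0],[0,0,0],-1]]'
python3 -c "
from h import *
where()
a=capture('side');cv2.imwrite('pics/side2.png',a)
a=a[250:350,230:350];cv2.imwrite('pics/s2z.png',cv2.resize(a,None,fx=5,fy=5,interpolation=cv2.INTER_CUBIC))"
```

```text
time: 2.45
tool_pos: [411.2, 371.7, 72.5]
eef_rot: [-0.524, 0.524, 0.475, -0.475]
wrist_force: [0.1, -0.0, -0.3]
width: 0.6
t 2.45 case xyz [-42.   -1.5  72.5] F [ 0.1 -0.  -0.3] w 0.6
```

View pics/s2z.png

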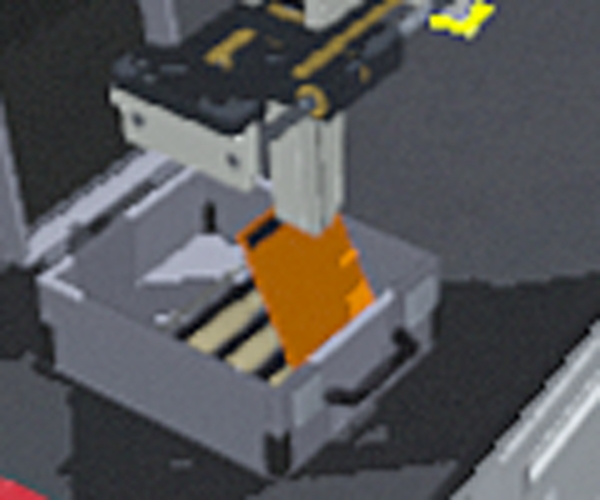

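Contact is good: the shut fingertips, bottom at (320,235), push the upper part of the flap, which is leaning inwards. The tips do look to be about 19 mm above the reported TCP. I'll follow the arc.

```bash
python3 -m jog '[[[0,0.2,-0.25],[0,0,0],-1],[[0,0.2,-0.25],[0,0,0],-1],[[0,0.25,-0.25],[0,0,0],-1],[[0,0.3,-0.2],[0,0,0],-1],[[0,0.3,-0.2],[0,0,0],-1],[[0,0.35,-0.1],[0,0,0],-1],[[0,0.35,-0.1],[0,0,0],-1],[[0,0,0],[0,0,0],-1]]'
python3 -c "
from h import *
where()
a=capture('side');cv2.imwrite('pics/side3.png',a)
print(proj('side',monitor.state()['tool_pos']))
a=a[250:350,230:350];cv2.imwrite('pics/s3z.png',cv2.resize(a,None,fx=5,fy=5,interpolation=cv2.INTER_CUBIC))"
```

```text
time: 3.17
tool_pos: [443.0, 368.0, 21.8]
eef_rot: [0.524, -0.524, -0.474, 0.476]
wrist_force: [-0.2, -0.4, -0.4]
width: 0.4
t 3.1667 case xyz [-10.1  -2.1  21.8] F [-0.2 -0.4 -0.4] w 0.4
[281.04575693 314.64027305]
```

Reported z is 21.8 with no contact force, so the reported TCP is indeed below the real tip. I'll creep down until the force shows.

```bash
python3 -m jog '[[[0,0.15,0],[0,0,0],-1],[[0,0.1,0],[0,0,0],-1],[[0,0.1,0],[0,0,0],-1],[[0,0,0],[0,0,0],-1],[[0,0,0],[0,0,0],-1]]'; python3 -m jog '[[[0,0.1,0],[0,0,0],-1],[[0,0,0],[0,0,0],-1]]'
```

```text
time: 3.63
tool_pos: [443.3, 368.8, 15.5]
eef_rot: [0.524, -0.524, -0.475, 0.475]
wrist_force: [-0.0, -0.7, 0.4]
width: 0.4
time: 3.8
tool_pos: [443.4, 368.7, 12.8]
eef_rot: [0.524, -0.524, -0.475, 0.475]
wrist_force: [0.0, 0.4, -0.0]
width: 0.8
```

```bash
for i in 1 2; do python3 -m jog '[[[0,0.06,0],[0,0,0],-1],[[0,0,0],[0,0,0],-1]]' | grep -E "pos|force"; done
python3 -c "
from h import *
where()
a=capture('side');cv2.imwrite('pics/side3.png',a)
a=a[250:350,230:350];cv2.imwrite('pics/s3z.png',cv2.resize(a,None,fx=5,fy=5,interpolation=cv2.INTER_CUBIC))"
```

```text
tool_pos: [443.4, 368.7, 11.4]
wrist_force: [-0.2, 0.9, 0.8]
tool_pos: [443.4, 368.7, 9.8]
wrist_force: [-0.1, 0.3, -0.1]
t 4.1333 case xyz [-9.7 -1.4  9.8] F [-0.1  0.3 -0.1] w 0.6
```

View pics/s3z.png

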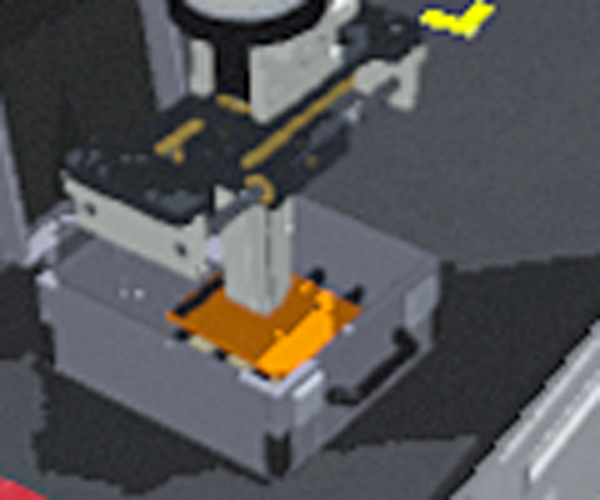

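The flap is almost down, under the fingertips at (250,310). I'll keep pressing until it meets its stop.

```bash
for i in 1; do python3 -m jog '[[[0,0.06,0],[0,0,0],-1],[[0,0.06,0],[0,0,0],-1],[[0,0,0],[0,0,0],-1]]' | grep -E "pos|force"; python3 -m jog '[[[0,0.06,0],[0,0,0],-1],[[0,0,0],[0,0,0],-1]]' | grep -E "pos|force";python3 -m jog '[[[0,0.06,0],[0,0,0],-1],[[0,0,0],[0,0,0],-1]]' | grep -E "pos|force"; done
```

```text
tool_pos: [443.4, 368.7, 6.7]
wrist_force: [-0.3, 0.7, 0.2]
tool_pos: [443.5, 368.7, 5.6]
wrist_force: [-0.6, -0.5, 0.7]
tool_pos: [443.6, 368.9, 5.4]
wrist_force: [-5.9, -4.4, 15.3]
```

```bash
python3 -c "
from h import *
where()
a=capture('side')
a=a[240:350,220:350];a=cv2.resize(a,None,fx=6,fy=5.4,interpolation=cv2.INTER_CUBIC);cv2.imwrite('pics/s4z.png',a)"
```

```text
t 4.7667 case xyz [-9.5 -1.2  5.4] F [-5.9 -4.4 15.3] w 0.6
```

View pics/s4z.png

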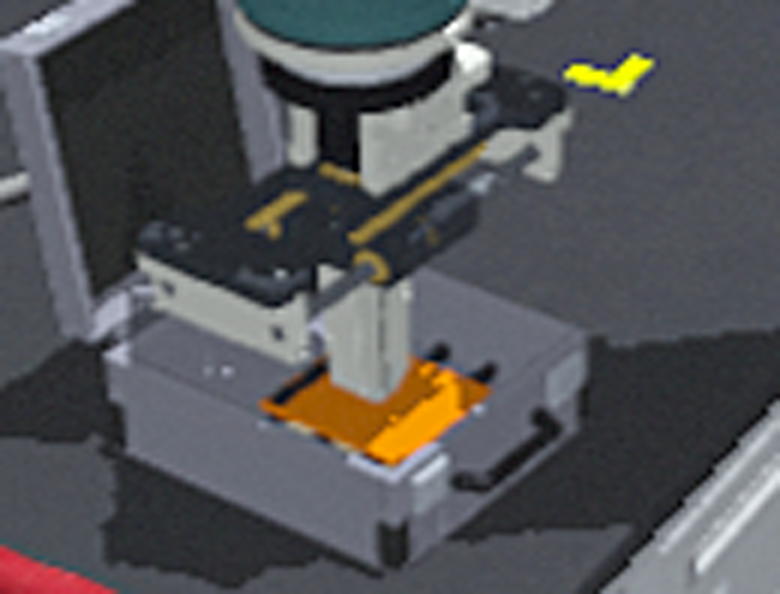

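It lies flat at the end stop (15 N). I retreat straight up and check the flap corner.

```bash
python3 -m jog '[[[0,-0.4,0],[0,0,0],-1],[[0,-0.9,0],[0,0,0],-1],[[0,-1,0],[0,0,0],-1],[[0,-1,0],[0,0,0],-1],[[0,-1,0],[0,0,0],-1],[[0,-1,0],[0,0,0],-1],[[0,-1,0],[0,0,0],-1],[[0,-1,0],[0,0,0],-1],[[0,-1,0],[0,0,0],-1],[[0,-1,0],[0,0,0],-1]]'
python3 -c "
from h import *
where()
a=capture('side');cv2.imwrite('pics/side5.png',a)
for ang in(0,.05,.1,.2):print(ang,[np.round(proj('side',C+X*(-63+85*np.cos(ang)-2*np.sin(ang))+Y*y+Z*(29+85*np.sin(ang)+2*np.cos(ang))),1) for y in(32,-32)])
h=cv2.cvtColor(a,cv2.COLOR_BGR2HSV);m=cv2.inRange(h,(5,180,80),(20,255,255));m[:, :230]=0;m[:,360:]=0;m[:250]=0;m[350:]=0
ct=max(cv2.findContours(m,0,2)[0],key=cv2.contourArea);print(cv2.contourArea(ct),cv2.approxPolyDP(ct,2,True)[:,0].tolist())
a=a[180:350,220:350];cv2.imwrite('pics/s5z.png',cv2.resize(a,None,fx=3.5,fy=3.5,interpolation=cv2.INTER_CUBIC))
"
```

```text
time: 5.65
tool_pos: [443.2, 368.6, 238.0]
eef_rot: [0.524, -0.524, -0.475, 0.475]
wrist_force: [-0.5, -0.2, 0.7]
width: 0.6
t 5.65 case xyz [ -9.9  -1.4 238. ] F [-0.5 -0.2  0.7] w 0.6
0 [array([262.1, 314.4]), array([278.3, 301.2])]
0.05 [array([262.1, 313. ]), array([278.3, 299.9])]
0.1 [array([262.1, 311.7]), array([278.4, 298.7])]
0.2 [array([262.4, 309.2]), array([278.8, 296.2])]
402.5 [[264, 314], [286, 325], [300, 311], [281, 303], [267, 315]]
```

View pics/s5z.png

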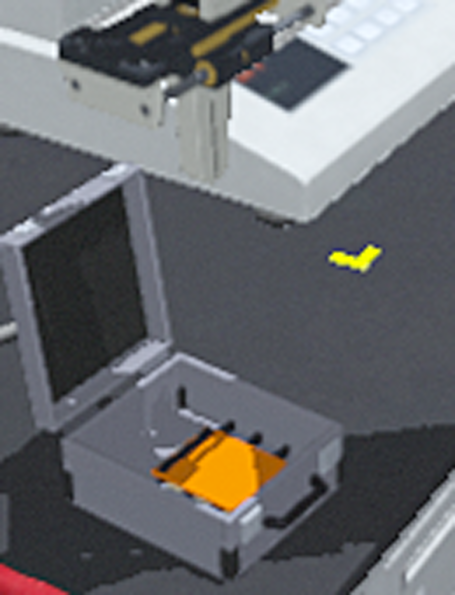

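Flap confirmed down: its corner is at (264,314) against a predicted (262,314) for angle 0, with the case unmoved. Next I go over and behind the cover.

```bash
python3 -m jog '[[[0,-0.2,-0.4],[0,0,0],-1],[[0,0,-0.9],[0,0,0],-1],[[0,0,-0.9],[0,0,0],-1],[[0,0,-0.9],[0,0,0],-1],[[0,0,-0.9],[0,0,0],-1],[[0,0,-0.9],[0,0,0],-1],[[0,0,-0.9],[0,0,0],-1],[[0,0,-0.9],[0,0,0],-1],[[0,0,-0.4],[0,0,0],-1],[[0,0,0],[0,0,0],-1]]'; python3 -m jog '[[[0,0.5,0],[0,0,0],-1],[[0,0.7,0],[0,0,0],-1],[[0,0.7,0],[0,0,0],-1],[[0,0.7,0],[0,0,0],-1],[[0,0.5,0],[0,0,0],-1],[[0,0,0],[0,0,0],-1]]'
python3 -c "
from h import *
to(135,0,160)"
```

```text
time: 6.53
tool_pos: [621.6, 350.8, 239.5]
eef_rot: [0.524, -0.524, -0.474, 0.476]
wrist_force: [-1.2, -0.3, -0.6]
width: 0.5
time: 7.03
tool_pos: [618.2, 351.4, 160.5]
eef_rot: [0.524, -0.523, -0.474, 0.477]
wrist_force: [-0.9, -0.5, -1.1]
width: 0.3
t 7.0333 case xyz [166.   -1.7 160.5] F [-0.9 -0.5 -1.1] w 0.3
rows units [0.07 0.02 1.24]
```

```bash
python3 -m jog '[[[0,0,0.6],[0,0,0],-1],[[0,0,0.6],[0,0,0],-1],[[0,0,0.4],[0,0,0],-1],[[0,0,0.3],[0,0,0],-1],[[0,0,0.3],[0,0,0],-1],[[0,0,0.3],[0,0,0],-1],[[0,0,0.3],[0,0,0],-1],[[0,0,0.3],[0,0,0],-1],[[0,0,0.3],[0,0,0],-1],[[0,0,0.3],[0,0,0],-1]]'
python3 -c "
from h import *
where()
a=capture('side');cv2.imwrite('pics/side6.png',a)
a=a[180:350,200:350];cv2.imwrite('pics/s6z.png',cv2.resize(a,None,fx=3.5,fy=3.5,interpolation=cv2.INTER_CUBIC))
"
```

```text
time: 7.87
tool_pos: [527.3, 360.6, 163.9]
eef_rot: [0.524, -0.524, -0.475, 0.475]
wrist_force: [2.9, 0.6, -1.7]
width: 0.7
t 7.8667 case xyz [ 74.6  -1.3 163.9] F [ 2.9  0.6 -1.7] w 0.7
```

View pics/s6z.png

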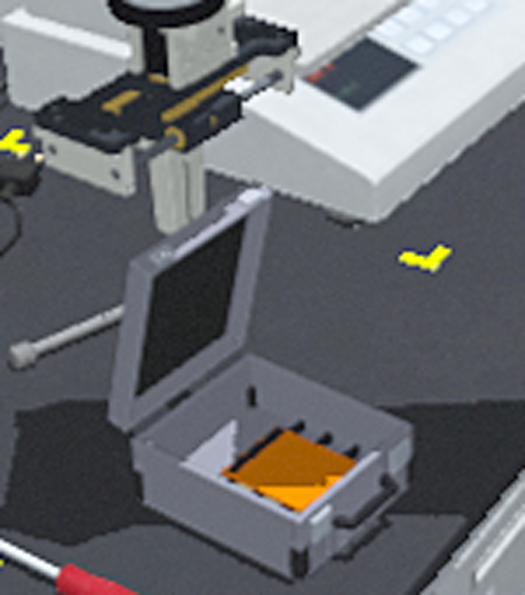

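The fingers are behind the cover near its free edge, which is leaning forwards, and the flap stays flat. I'll follow the arc, a little lower.

```bash
python3 -m jog '[[[0,0.15,0.3],[0,0,0],-1],[[0,0.15,0.3],[0,0,0],-1],[[0,0.15,0.3],[0,0,0],-1],[[0,0.15,0.3],[0,0,0],-1],[[0,0.15,0.3],[0,0,0],-1],[[0,0.15,0.25],[0,0,0],-1],[[0,0.2,0.25],[0,0,0],-1],[[0,0.2,0.25],[0,0,0],-1],[[0,0.2,0.25],[0,0,0],-1],[[0,0,0],[0,0,0],-1]]'
python3 -c "
from h import *
where()"
```

```text
time: 8.75
tool_pos: [464.4, 366.5, 125.1]
eef_rot: [0.524, -0.523, -0.475, 0.476]
wrist_force: [0.2, 0.2, -0.6]
width: 0.5
t 8.75 case xyz [ 11.4  -1.5 125.1] F [ 0.2  0.2 -0.6] w 0.5
```

```bash
python3 -m jog '[[[0,0.15,0.3],[0,0,0],-1],[[0,0.2,0.3],[0,0,0],-1],[[0,0.2,0.25],[0,0,0],-1],[[0,0.2,0.25],[0,0,0],-1],[[0,0.2,0.2],[0,0,0],-1],[[0,0.25,0.2],[0,0,0],-1]]'
python3 -c "
from h import *
where()
a=capture('side');cv2.imwrite('pics/side7.png',a)
a=a[180:350,200:350];cv2.imwrite('pics/s7z.png',cv2.resize(a,None,fx=3.5,fy=3.5,interpolation=cv2.INTER_CUBIC))
"
```

```text
time: 9.25
tool_pos: [428.0, 370.3, 96.2]
eef_rot: [-0.524, 0.524, 0.475, -0.475]
wrist_force: [1.8, -0.8, 1.1]
width: 0.5
t 9.25 case xyz [-25.2  -1.3  96.2] F [ 1.8 -0.8  1.1] w 0.5
```

View pics/s7z.png

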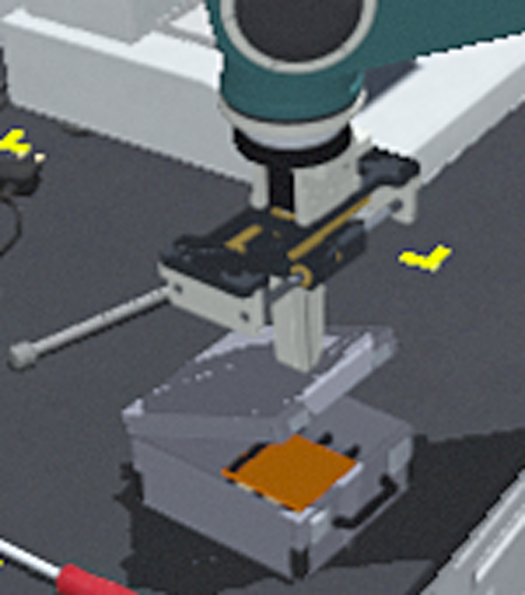

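The cover is on its way, about 0.4 rad open, with the tip near its front edge. The viewer is used up, so the rest is by numbers: down to an expected contact at reported z ≈ 49.

```bash
python3 -m jog '[[[0,0.25,0.15],[0,0,0],-1],[[0,0.25,0.15],[0,0,0],-1],[[0,0.25,0.12],[0,0,0],-1],[[0,0.25,0.1],[0,0,0],-1],[[0,0.2,0.05],[0,0,0],-1],[[0,0.15,0],[0,0,0],-1],[[0,0,0],[0,0,0],-1]]'; python3 -m jog '[[[0,0.12,0],[0,0,0],-1],[[0,0.1,0],[0,0,0],-1],[[0,0,0],[0,0,0],-1]]'|grep -E "pos|force"
```

```text
time: 9.88
tool_pos: [413.9, 371.3, 61.7]
eef_rot: [0.524, -0.524, -0.475, 0.476]
wrist_force: [-0.8, -0.6, 1.2]
width: 0.4
tool_pos: [414.3, 371.5, 56.9]
wrist_force: [-0.1, 0.8, -0.6]
```

```bash
python3 -c "
from h import *
where()"
```

```text
t 10.1333 case xyz [-38.9  -1.4  56.9] F [-0.1  0.8 -0.6] w 0.4
```

```bash
for i in 1; do python3 -m jog '[[[0,0.06,0],[0,0,0],-1],[[0,0.06,0],[0,0,0],-1],[[0,0,0],[0,0,0],-1]]'|grep -E "pos|force"; python3 -m jog '[[[0,0.06,0],[0,0,0],-1],[[0,0.06,0],[0,0,0],-1],[[0,0,0],[0,0,0],-1]]'|grep -E "pos|force"; python3 -m jog '[[[0,0.05,0],[0,0,0],-1],[[0,0,0],[0,0,0],-1]]'|grep -E "pos|force"; done
```

```text
tool_pos: [414.3, 371.5, 54.1]
wrist_force: [0.6, -0.6, -0.1]
tool_pos: [414.3, 371.5, 51.0]
wrist_force: [0.9, -0.3, 0.6]
tool_pos: [414.3, 371.5, 49.8]
wrist_force: [-0.4, 0.4, 0.9]
```

```bash
python3 -m jog '[[[0,0.06,0],[0,0,0],-1],[[0,0,0],[0,0,0],-1]]'|grep -E "pos|force"; python3 -m jog '[[[0,0.05,0],[0,0,0],-1],[[0,0,0],[0,0,0],-1]]'|grep -E "pos|force"
```

```text
tool_pos: [414.4, 371.6, 49.6]
wrist_force: [-4.5, -3.1, 12.0]
tool_pos: [414.5, 371.6, 49.4]
wrist_force: [-9.9, -7.8, 24.4]
```

The stop is at 49.5, exactly 44 mm above the flap stop (75 − 31 = 44). I retreat and check from the images.

```bash
python3 -m jog '[[[0,-0.3,0],[0,0,0],-1],[[0,-0.8,0],[0,0,0],-1],[[0,-1,0],[0,0,0],-1],[[0,-1,0],[0,0,0],-1],[[0,-1,0],[0,0,0],-1],[[0,-1,0],[0,0,0],-1],[[0,-1,0],[0,0,0],-1],[[0,0,0],[0,0,0],-1],[[0,0,0],[0,0,0],-1]]'
python3 -c "
from h import *
where()
a=capture('side');b=cv2.imread('pics/side5.png')
P=lambda x,y,z:proj('side',C+X*x+Y*y+Z*z)
for ang in(0,.05,.1,.2):print(ang,[np.round(P(78-153*np.cos(ang)+20*np.sin(ang),y,55+153*np.sin(ang)+20*np.cos(ang)),1).tolist() for y in(65,-65)])
print('hinge',P(78,65,75),P(78,-65,75))
h=cv2.cvtColor(a,cv2.COLOR_BGR2HSV)
m=cv2.inRange(h,(5,180,80),(20,255,255))[250:350,230:360];print('orange px',m.sum()//255)
g=cv2.cvtColor(a,6);
u,v=P(-75,40,75);print('col profile front top edge',u,v,g[int(v)-8:int(v)+14,int(u)])
g=cv2.GaussianBlur(g,(3,3),0);m=((g>85)*255).astype(np.uint8)[260:350,225:335]
ct=max(cv2.findContours(m,0,2)[0],key=cv2.contourArea);print((cv2.approxPolyDP(ct,2,True)[:,0]+[225,260]).tolist())
print('foot region diff (lower case)',np.abs(a[325:345,255:300].astype(int)-b[325:345,255:300]).mean())
"
```

```text
time: 11.88
tool_pos: [414.8, 371.8, 201.1]
eef_rot: [-0.524, 0.524, 0.476, -0.474]
wrist_force: [0.2, 0.0, -0.8]
width: 0.6
t 11.8833 case xyz [-38.5  -1.  201.1] F [ 0.2  0.  -0.8] w 0.6
0 [[284.6, 322.3], [317.3, 294.3]]
0.05 [[284.1, 319.6], [316.9, 291.6]]
0.1 [[283.5, 316.7], [316.4, 288.9]]
0.2 [[281.8, 310.9], [314.9, 283.3]]
hinge [234.67716889 298.65037263] [268.69254797 273.49086639]
orange px 0
col profile front top edge 291.25076250701164 316.6515575879364 [175 175 175 174 175 177 181 131  98 104 101 112 131 133 130 124 113  97
 119 135 130 127]
[[270, 273], [237, 298], [238, 313], [241, 315], [242, 324], [280, 343], [282, 337], [287, 335], [289, 342], [302, 331], [295, 331], [294, 328], [300, 327], [308, 319], [309, 314], [315, 319], [317, 294]]
foot region diff (lower case) 9.597407407407408
```

The cover corners are at (317,294) and (270,273), against predictions of (317,294) and (269,273) for fully shut. No orange shows, the case hasn't moved, and the robot is clear.

```bash
python3 -c "
from bench import arm
print(arm.job_done())"
```

```text
the job is handed in; nothing more can be done
None
```

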